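Clamp a model wagon in the ratchet cradle

TASK

Lift the covered wagon off its siding and stand it gently on its wheels on the bed of the clamping cradle, in the middle of the jaws and lengthwise along them. Then turn the ratchet knob clockwise until the wagon is nipped and the knob has slipped and clicked three times (never more than four), and let go, leaving the tank wagon undisturbed.

Things in the scene. Friction and masses are not known exactly. Their poses are not given: they have to be found in the camera images.
- van_mid (a point): centre (28 mm above the rail) of the covered wagon: brown box body, grey roof, 120 mm long (its x), 40 wide (y), 56 high, about 0.22 kg, loose on its wheels on one of two parallel sidings of a grassed board, 110 mm from the tank wagon's track. Flat sides 13 to 46 mm above the rail, roof 39 mm wide above. Pinch it across its width near the top
- tanker: bystander: the other wagon, a round grey tank on a black underframe, 120 mm long, 51 mm high. Origin at the underside centre
- jig: clamping cradle, fixed: aluminium base plate 120 x 215 x 12 mm. Origin at table height under the mouth. The wagon's length goes along its x; the jaws close along its y. At +y a fixed post carries an anvil plate that was set by hand: its face is anywhere from y = +24 to +42 mm, not measured. At -y the moving jaw, behind it the housing with the knob at y = -110 mm
- bed (a point): point on the flat level bed (top of the base plate, 12 mm above the table), right above the cradle's origin, mid-length of the jaws; axes as the cradle's. Jaw and anvil are 60 mm long in x; tops of jaw, anvil, post and housing are 24 to 25 mm above the bed
- jaw (a joint): travel of the moving jaw in m: at 0 its face is at y = -34 mm of the cradle; grows as it closes towards +y, range 0 to 0.05. Moves 10 mm per radian of spindle, stays where it is left
- jaw_face (a point): middle of the moving jaw's gripping face, 28 mm above the table; axes as the cradle's. The face is a rubber-backed pad that gives about 1 mm when the jaw is tight (15 N/mm)
- knob_grip (a point): on the vertical axis of the black ratchet knob, 66 mm above the table. The knob is a bar 44 mm long (its x), 13 mm wide (y), reaching 13 mm above and 19 mm below this point, where a 30 mm wide collar begins. It turns without end; clockwise from above closes the jaw. Turning takes about 0.05 N m while the jaw is free
- knob (a joint): slip of the knob on its spindle in rad, clockwise positive: 0 at the start and about 0 while the spindle turns with it. Once the jaw is tight the clutch slips, with one click per 0.21 rad (30 a turn); the torque swings up to about 0.25 N m before each click

How it is judged:
By the outcome, as a careful person would: the job done as asked, in the order asked, and still so for the second after the job is handed in, with the robot touching nothing.
It also fails if it takes over 72 s, if anything falls off the work surface, if the arm or the gripper's body presses on something with over 40 N, if the wrist force passes 120 N, or if a joint passes its speed limit or range.

ROBOT

A 6-joint arm with a two-finger parallel gripper is mounted at the origin on the work surface. World frame = base frame: x ahead of the robot, y to its left, z up, the work surface at z = 0. Lengths are in m, angles in rad, forces in N, time in s.
With the tool pointing down it reaches from about 0.425 to 0.95 m from the base axis. Payload 3.5 kg.
Tool frame: the origin (TCP) lies midway between the tips of the shut fingers; the grasp point (between the pads) lies 19 mm behind it; z points along the fingers, y is the line along which they close (so a half turn about z gives the same grasp; the last joint's range is limited). The gripper opens to 85 mm and grips with 20 to 120 N. Pads are 22 mm wide; open, the fingers measure 114 mm over their backs; the gripper's body (76 mm by 85 mm) begins 54 mm behind the grasp point. The pads swing forward as they close: fully open they stand 13 mm farther back than shut.
Start: joints at [1.194, 0.286, 1.577, -0, 1.279, -0.15], TCP at [0.152, 0.658, 0.231] pointing down, gripper open.
Joint ranges: [-2.77, 2.77], [-0.9, 2.22], [0.21, 2.48], [-1.53, 4.67], [0.24, 2.81], [-2.84, 2.84]. Speed limits (rad/s): [2.79, 2.79, 3.14, 3.14, 3.14, 3.14].

INTERFACE

Orientations are given as a unit quaternion [x, y, z, w].
In Python, from plant import * gives the robot as it stands.
- The arm moves only by the tool move_arm, never from a script. Its argument "moves" is a list of rows, each a list of 3 entries, a list of its own where there are three numbers: the opening, from 0 (shut) to 1 (fully open), then the shift along the tool's x, y, z in m, then the turn, a rotation vector about the tool's x, y, z in rad. A call has exactly 10 rows; each row shifts and turns the commanded pose from where the row before left it, along the tool's axes as they then stand; what a row does not reach is not made up. A row lasts 1/12 s, in which the tool goes at most 41.7 mm and 7.16 degrees, less where a joint would pass 70% of its speed; a pose out of reach is approached as far as the arm can. A call is refused whole if a number of a shift passes 0.0417 or a number of a turn 0.125, either way. A call with a gripper value outside its range is refused whole. The fingers move at their own pace and stop on an object; "grip_force" is the grip in N (left out, the last holds). Time passes only in rows, so rows that do not move let the fingers close, or fill a call up. It gives the time, the measured TCP pose, the force, the opening and the grip force at its end, in the units of the state.
- get_state(): the state, without advancing time (a new reading comes with each control period).
- read_camera(name): name is "scene" or "top"; returns the picture (400x640x3 uint8, red, green, blue); there is no depth.
- camera_params(name): a dict with "fx", "fy", "cx", "cy" (pixels), "k1" (the pictures are not rectified: a ray, as slopes to the right and down, at radius r is drawn at 1 + k1 r^2 times it, then the intrinsics apply), "rvec" (rotation vector, rad) and "tvec" (3), from world to camera coordinates, as OpenCV has them. Camera axes: x right, y down, z forward; pixel columns grow to the right and rows downward; lengths in m; the calibration is good to about 2 mm. A picture is of the moment at which its call begins. camera_params takes no time and is no camera call.
- sign_off(): hands the job in; it is judged then, once.
The state is a dict: "time": time; "qpos": joint angles; "dq": joint speeds; "joint_efforts": joint torques, N m; "eef_pos": TCP position; "tcp_rot": TCP orientation; "contact_force": force on the tool from outside, world axes, zero at the start; "wrist_torque": the same for the moment, N m; "opening": opening from 0.0 (shut) to 1.0 (fully open); "finger_force": force on a finger pad.
Only numpy, scipy, OpenCV 4.12 (cv2) and the standard library are available. Lean on these libraries where they do the work, as an engineer would, in place of code of your own. Each camera call takes 0.05 s, during which the arm holds its last target. There are 200 camera calls.

## Working session

There is one attempt and no reset: what is moved stays moved. The work goes in short steps, Python scripts to look and compute and a tool call to move; the robot and the scene stay as the last step left them, time stands still between calls to the robot, and variables do not carry over. Pictures are saved under pics/ and viewed, at most 10 in all, crops included, and the job is handed in when it is done.

Besides the shell and the picture viewer there is one more tool, called after ">>>" as a command line: name --argument value ..., lists and objects as JSON in quotes. move_arm: Moves the arm, as the interface text tells. Its arguments: {"type":"object","properties":{"moves":{"type":"array"},"grip_force":{"type":"number"}},"required":["moves"]}

```bash
mkdir -p pics; cat > h.py <<'E'
from plant import *
import numpy as np, cv2
def snap(n,f):
    im=read_camera(n); cv2.imwrite('pics/'+f,im[:,:,::-1]); return im
def cam(n):
    p=camera_params(n); R=cv2.Rodrigues(np.array(p['rvec'],float))[0]; return p,R,np.array(p['tvec'],float).ravel()
def ray(n,u,v):
    p,R,t=cam(n); xd=np.array([(u-p['cx'])/p['fx'],(v-p['cy'])/p['fy']]); x=xd.copy()
    for _ in range(30): x=xd/(1+p['k1']*(x@x))
    return -R.T@t, R.T@np.array([x[0],x[1],1])
def onz(n,u,v,z):
    o,d=ray(n,u,v); return o+d*(z-o[2])/d[2]
def proj(n,P):
    p,R,t=cam(n); c=R@np.array(P,float)+t; x=c[:2]/c[2]; x=x*(1+p['k1']*(x@x)); return x*[p['fx'],p['fy']]+[p['cx'],p['cy']]
E
python3 - <<'E'
from h import *
for n in('scene','top'):
    snap(n,n+'0.png'); p,R,t=cam(n); print(n,p,-R.T@t)
s=get_state(); print(s)
E
```

```text
scene {'fx': 467.0443092061397, 'fy': 467.0443092061397, 'cx': 304.9600841430929, 'cy': 204.57293091713817, 'k1': -0.117373332050633, 'rvec': array([ 2.41975004,  0.68972664, -0.25389795]), 'tvec': array([-0.45407513, -0.19112925,  1.07570566])} [ 0.82058639 -0.42720539  0.73755733]
top {'fx': 510.34737180254297, 'fy': 510.34737180254297, 'cx': 319.45862496595, 'cy': 193.28007259828814, 'k1': -0.09741317816978602, 'rvec': array([ 2.13944545, -2.17328997,  0.13293251]), 'tvec': array([0.03855763, 0.5173497 , 0.88631241])} [0.40377187 0.03003281 0.94379734]
{'time': 0.1, 'qpos': array([ 1.19399063e+00,  2.87112519e-01,  1.57805846e+00,  7.10643526e-06,
        1.27861072e+00, -1.50008258e-01]), 'dq': array([ 5.43505759e-04, -2.71259138e-04, -3.87696681e-03, -6.78615505e-04,
        1.73556373e-05,  2.57453337e-04]), 'joint_efforts': array([-3.46223324e-04, -4.07294011e+01, -2.93699867e+01, -1.95802922e-04,
        3.43518135e-03,  6.27875522e-06]), 'eef_pos': array([0.151528  , 0.65714851, 0.23004679]), 'tcp_rot': array([ 1.13156792e-01,  9.93576541e-01, -1.05588514e-03, -2.88266669e-04]), 'contact_force': array([ 0.21126331,  1.41190941, -0.25285704]), 'wrist_torque': array([0.04393805, 0.00870147, 0.05020732]), 'finger_force': 0.0, 'opening': 0.99721068669946}
```

View pics/scene0.png

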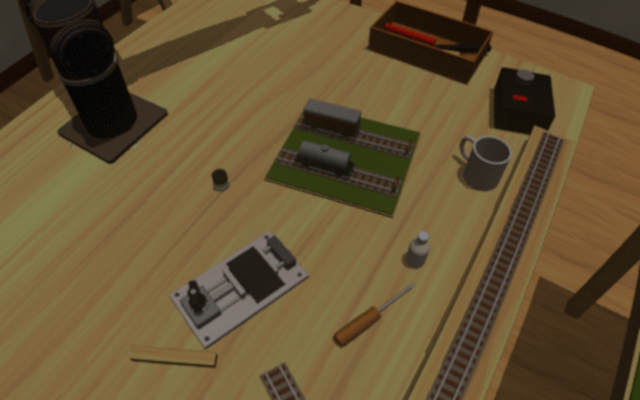

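View pics/top0.png

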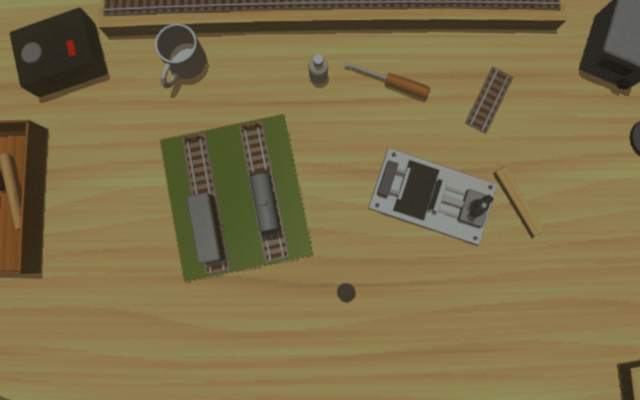

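The scene view shows the van at (332,118), the tanker at (325,157) and the cradle at (240,285) with its knob at (197,293). In the top view the van is at (206,228), the tanker at (264,202), the cradle at (433,196) and the knob at (480,207).

```bash
python3 - <<'E'
from h import *
t=cv2.imread('pics/top0.png'); s=cv2.imread('pics/scene0.png')
def c(im,x,y,w,h): return cv2.convertScaleAbs(cv2.resize(im[y:y+h,x:x+w],(400,300),interpolation=cv2.INTER_CUBIC),alpha=1.7)
# 4x3 aspect
o=np.vstack([np.hstack([c(t,160,165,160,120),c(t,360,140,140,105)]),np.hstack([c(s,265,85,160,120),c(s,165,230,160,120)])])
cv2.imwrite('pics/comp.png',o)
E
```

```text
(no output)
```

View pics/comp.png

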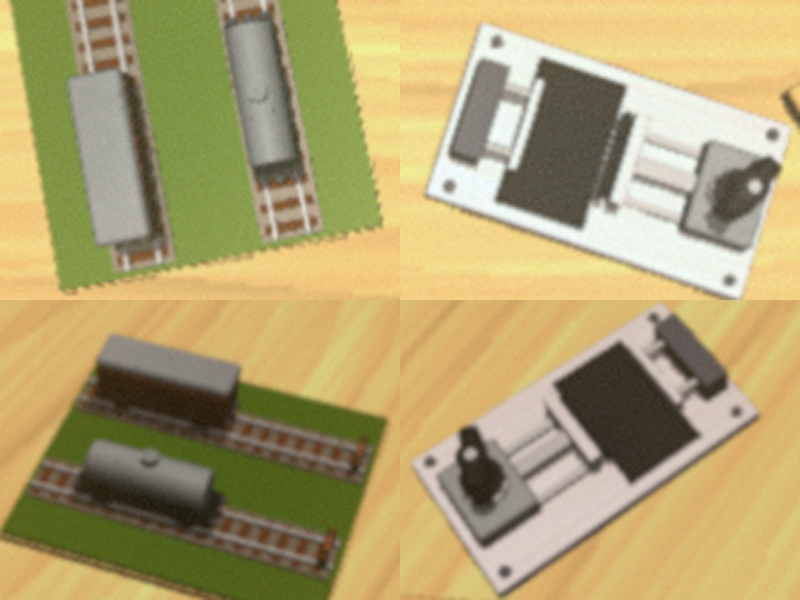

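The composite shows the roof corners, the plate corners, the black bed mat, and the knob bar with a light dot on its top. I'll triangulate these.

```bash
cat >> h.py <<'E'
def tri(pt,ps):
    o1,d1=ray('top',*pt); o2,d2=ray('scene',*ps)
    A=np.stack([d1,-d2],1); k=np.linalg.lstsq(A,o2-o1,rcond=None)[0]
    a,b=o1+k[0]*d1,o2+k[1]*d2; return (a+b)/2,np.linalg.norm(a-b)*1e3
E
python3 - <<'E'
from h import *
np.set_printoptions(precision=4,suppress=True)
T1=lambda x,y:(160+x/2.5-.3,165+y/2.5-.3); T2=lambda x,y:(360+(x-400)/2.857-.3,140+y/2.857-.3)
S1=lambda x,y:(265+x/2.5-.3,85+(y-300)/2.5-.3); S2=lambda x,y:(165+(x-400)/2.5-.3,230+(y-300)/2.5-.3)
print('van')
for a,b in [((122,70),(235,387)),((68,80),(240,366)),((150,235),(98,359)),((97,244),(110,336))]: print(tri(T1(*a),S1(*b)))
print('plate z12')
P=[onz('top',*T2(*a),.012) for a in [(482,24),(790,128),(742,297),(427,196)]]
Q=[onz('scene',*S2(*b),.012) for b in [(758,412),(500,592),(412,462),(655,303)]]
for p in P+Q: print(p)
print('mat'); M=[onz('top',*T2(*a),.012) for a in [(543,58),(626,84),(580,230),(495,200)]]
for m in M: print(m)
M=[onz('scene',*S2(*a),.012) for a in [(700,436),(630,482),(552,385),(622,343)]]
for m in M: print(m)
print('dot',tri(T2(754,186),S2(470,453)))
print('bar ends',tri(T2(775,163),S2(467,430)))
print('anvil/jaw tops z36')
for a in [(483,60),(508,67),(474,162),(450,155),(634,114),(606,205)]: print(onz('top',*T2(*a),.0365))
E
```

```text
van
(array([0.5208, 0.2249, 0.0764]), np.float64(10.891620092072007))
(array([0.5117, 0.2617, 0.0684]), np.float64(1.7730869487786598))
(array([0.4048, 0.2037, 0.0708]), np.float64(4.084116181492436))
(array([0.3972, 0.2395, 0.0673]), np.float64(0.62807360040788))
plate z12
[ 0.6033 -0.0994  0.012 ]
[ 0.5317 -0.2994  0.012 ]
[ 0.4226 -0.2617  0.012 ]
[ 0.4912 -0.0603  0.012 ]
[ 0.6057 -0.1     0.012 ]
[ 0.5341 -0.2991  0.012 ]
[ 0.4233 -0.2598  0.012 ]
[ 0.4915 -0.0625  0.012 ]
mat
[ 0.5802 -0.1385  0.012 ]
[ 0.5622 -0.1923  0.012 ]
[ 0.4676 -0.1582  0.012 ]
[ 0.4879 -0.104   0.012 ]
[ 0.5815 -0.137   0.012 ]
[ 0.5604 -0.191   0.012 ]
[ 0.4689 -0.1592  0.012 ]
[ 0.491 -0.104  0.012]
dot (array([ 0.4877, -0.251 ,  0.0801]), np.float64(0.4397936338296371))
bar ends (array([ 0.4967, -0.2509,  0.1204]), np.float64(0.267228693226896))
anvil/jaw tops z36
[ 0.5748 -0.0959  0.0365]
[ 0.5701 -0.1116  0.0365]
[ 0.5098 -0.088   0.0365]
[ 0.5145 -0.0731  0.0365]
[ 0.5388 -0.1906  0.0365]
[ 0.4814 -0.1703  0.0365]
```

```bash
python3 - <<'E'
from h import *
np.set_printoptions(precision=4,suppress=True)
T1=lambda x,y:(160+x/2.5-.3,165+y/2.5-.3); T2=lambda x,y:(360+(x-400)/2.857-.3,140+y/2.857-.3)
S1=lambda x,y:(265+x/2.5-.3,85+(y-300)/2.5-.3)
P=np.array([onz('top',*T1(*a),.069) for a in [(122,70),(68,80),(150,235),(97,244)]]);print(P,P.mean(0))
Q=np.array([onz('scene',*S1(*a),.069) for a in [(235,387),(240,366),(98,359),(110,336)]]);print(Q,Q.mean(0))
d=P[0]+P[1]-P[2]-P[3];print('ang',np.degrees(np.arctan2(d[1],d[0])))
o=np.array([.5248,-.1481]);ey=np.array([.33,.944]);ex=np.array([.944,-.33])
for a in [(541,80),(515,165),(634,114),(620,112),(606,205),(596,205)]:
  r=onz('top',*T2(*a),.0365)[:2]-o; print(r@ex,r@ey)
# knob bar mask from top: dark pixels near knob
im=cv2.imread('pics/top0.png'); g=im.max(2)
v=np.argwhere(g[185:232,455:500]<45)+[185,455]
w=np.array([onz('top',x,y,.079)[:2] for y,x in v]); print(len(v),w.min(0),w.max(0))
print('board'); 
E
```

```text
[[0.5174 0.2231 0.069 ]
 [0.511  0.261  0.069 ]
 [0.4033 0.2027 0.069 ]
 [0.3975 0.2393 0.069 ]] [0.4573 0.2315 0.069 ]
[[0.5212 0.2367 0.069 ]
 [0.5126 0.2619 0.069 ]
 [0.4051 0.207  0.069 ]
 [0.3981 0.2376 0.069 ]] [0.4592 0.2358 0.069 ]
ang 10.449763565034274
0.02933223999085521 0.027018969362818564
-0.02761525335039168 0.026680278408932896
0.027233557466932016 -0.03555495798148384
0.025631357729826096 -0.02670082886063879
-0.03367324989229778 -0.03529026907769997
-0.035656944124441786 -0.02928432123495669
9 [ 0.4721 -0.2546] [ 0.4993 -0.2287]
board
```

```bash
python3 - <<'E'
from h import *
t=cv2.imread('pics/top0.png'); s=cv2.imread('pics/scene0.png')
f=lambda im,x,y:cv2.convertScaleAbs(cv2.resize(im[y:y+45,x:x+45],(400,400),interpolation=cv2.INTER_CUBIC),alpha=3)
cv2.imwrite('pics/knob.png',np.hstack([f(t,455,185),f(s,178,270)]))
E
```

```text
(no output)
```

View pics/knob.png

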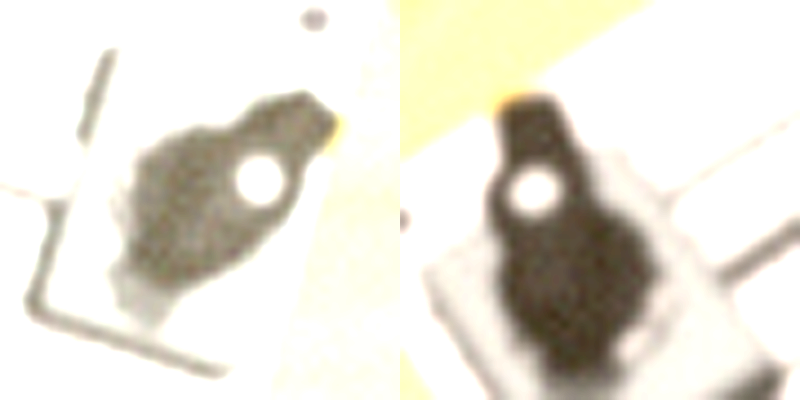

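>>> move_arm --moves '[[1,[-0.026,-0.023,0],[0,0,0]],[1,[-0.026,-0.023,0],[0,0,0]],[1,[-0.026,-0.023,0],[0,0,0]],[1,[-0.026,-0.023,0],[0,0,0]],[1,[-0.026,-0.023,0],[0,0,0]],[1,[-0.026,-0.023,0],[0,0,0]],[1,[-0.026,-0.023,0],[0,0,0]],[1,[-0.026,-0.023,0],[0,0,0]],[1,[-0.026,-0.023,0],[0,0,0]],[1,[-0.026,-0.023,0],[0,0,0]]]' --grip_force 30

```text
time: 0.93
eef_pos: [0.3537, 0.3735, 0.2309]
tcp_rot: [0.113, 0.994, -0.0, -0.0]
contact_force: [0.8, 0.9, 0.5]
opening: 0.998
finger_force: 0.0
```

>>> move_arm --moves '[[1,[-0.0269,-0.023,0],[0,0,0]],[1,[-0.0269,-0.023,0],[0,0,0]],[1,[-0.0269,-0.023,0],[0,0,0]],[1,[-0.0269,-0.023,0],[0,0,0]],[1,[-0.0269,-0.023,0],[0,0,0]],[1,[0,0,0],[0,0,-0.102]],[1,[0,0,0],[0,0,-0.102]],[1,[0,0,0],[0,0,-0.102]],[1,[0,0,0],[0,0,-0.102]],[1,[0,0,0],[0,0,0]]]'

```text
time: 1.77
eef_pos: [0.4583, 0.2326, 0.2308]
tcp_rot: [-0.091, 0.996, -0.0, -0.001]
contact_force: [1.2, -0.8, 0.3]
opening: 1.0
finger_force: 0.0
```

The knob has a white dot on its axis at top px (484.5,205.4) and scene px (193.2,291.4). One end of the bar is at top px (491.2,197.6) and scene px (192.6,281).

```bash
python3 - <<'E'
from h import *
np.set_printoptions(precision=4,suppress=True)
for n,d,t in(('top',(484.2,205.1),(490.9,197.3)),('scene',(192.9,291.1),(192.4,281))):
  a,b=onz(n,*d,.079),onz(n,*t,.079); print(a,b,np.linalg.norm(b-a),np.degrees(np.arctan2(*(b-a)[1::-1])))
E
```

```text
[ 0.4871 -0.2525  0.079 ] [ 0.5004 -0.265   0.079 ] 0.01827611803005329 -43.30589575125883
[ 0.4878 -0.2506  0.079 ] [ 0.4756 -0.2373  0.079 ] 0.018080762085739204 132.48996799065188
```

>>> move_arm --moves '[[1,[0,0,0.03],[0,0,0]],[1,[0,0,0.03],[0,0,0]],[1,[0,0,0.03],[0,0,0]],[1,[0,0,0.03],[0,0,0]],[1,[0,0,0.03],[0,0,0]],[1,[0,0,0.02],[0,0,0]],[1,[0,0,0.01],[0,0,0]],[1,[0,0,0.01],[0,0,0]],[1,[0,0,0],[0,0,0]],[1,[0,0,0],[0,0,0]]]'

```text
time: 2.6
eef_pos: [0.4591, 0.233, 0.0419]
tcp_rot: [-0.09, 0.996, 0.0, 0.0]
contact_force: [0.2, -0.4, 0.7]
opening: 0.999
finger_force: 0.0
```

>>> move_arm --moves '[[0.6,[0,0,0.002],[0,0,0]],[0.55,[0,0,0.002],[0,0,0]],[0.5,[0,0,0],[0,0,0]],[0.4,[0,0,0],[0,0,0]],[0.3,[0,0,0],[0,0,0]],[0.2,[0,0,0],[0,0,0]],[0.2,[0,0,0],[0,0,0]],[0.2,[0,0,0],[0,0,0]],[0.2,[0,0,0],[0,0,0]],[0.2,[0,0,0],[0,0,0]]]' --grip_force 30

```text
time: 3.43
eef_pos: [0.4591, 0.2329, 0.0381]
tcp_rot: [-0.091, 0.996, 0.0, 0.001]
contact_force: [-1.8, -0.8, 6.5]
opening: 0.464
finger_force: 31.0
```

>>> move_arm --moves '[[0.2,[0,0,-0.001],[0,0,0]],[0.2,[0,0,-0.003],[0,0,0]],[0.2,[0,0,-0.01],[0,0,0]],[0.2,[0,0,-0.02],[0,0,0]],[0.2,[0,0,-0.025],[0,0,0]],[0.2,[0,0,-0.025],[0,0,0]],[0.2,[0,0,-0.02],[0,0,0]],[0.2,[0,0,-0.01],[0,0,0]],[0.2,[0,0,0],[0,0,0]],[0.2,[0,0,0],[0,0,0]]]'

```text
time: 4.27
eef_pos: [0.4582, 0.2328, 0.1511]
tcp_rot: [-0.091, 0.996, 0.0, -0.0]
contact_force: [0.9, -0.5, -2.7]
opening: 0.464
finger_force: 30.9
```

```bash
python3 - <<'E'
from h import *
t=snap('top','a.png'); s=snap('scene','b.png'); print(get_state()['eef_pos'],get_state()['contact_force'])
t=cv2.imread('pics/a.png')[150:290,150:330]; s=cv2.imread('pics/b.png')[50:220,250:430]
f=lambda im:cv2.convertScaleAbs(cv2.resize(im,(400,400*im.shape[0]//im.shape[1])[:2],interpolation=cv2.INTER_CUBIC),alpha=1.8)
a,b=f(t),f(s); a=cv2.copyMakeBorder(a,0,b.shape[0]-a.shape[0],0,0,0); cv2.imwrite('pics/lift.png',np.hstack([a,b]))
E
```

```text
[0.45721863 0.23244533 0.14934873] [ 0.19693375 -0.23900434 -3.56235486]
```

View pics/lift.png

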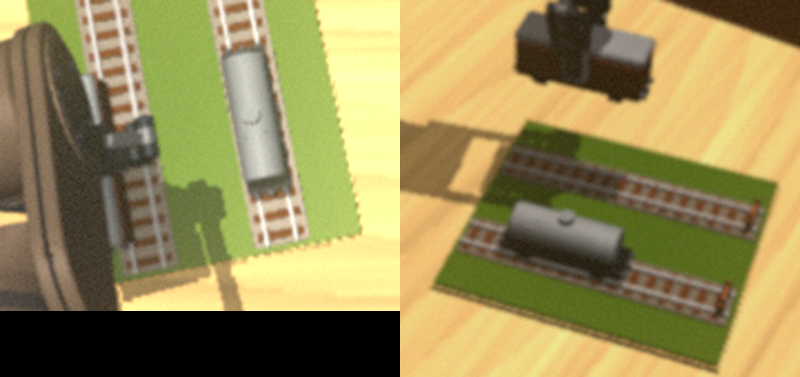

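The van is held level above its track and the tanker is undisturbed. I'll compare projected roof corners with the picture to check where along the van the grip sits.

```bash
python3 - <<'E'
from h import *
c=np.array([.4575,.2326,.149+.031]);a=np.radians(10.45);ex=np.array([np.cos(a),np.sin(a),0]);ey=np.array([-np.sin(a),np.cos(a),0])
k=400/180
for sx in(60,-60):
  for sy in(19.5,-19.5):
    p=proj('scene',c+ex*sx/1e3+ey*sy/1e3); print(sx,sy,(p-[250,50])*k+[400,0])
p=proj('scene',c+ex*.05);q=proj('scene',c); print((p-q)*k/50)
s=cv2.imread('pics/b.png')[55:105,290:375]
cv2.imwrite('pics/vh.png',cv2.convertScaleAbs(cv2.resize(s,(765,450),interpolation=cv2.INTER_CUBIC),alpha=2.2))
for sx in(60,-60):
  for sy in(19.5,-19.5): print(sx,sy,(proj('scene',c+ex*sx/1e3+ey*sy/1e3)-[290,55])*9)
E
```

```text
60 19.5 [656.07137311  39.65808996]
60 -19.5 [642.67593563  65.82271486]
-60 19.5 [527.94877541  10.80647438]
-60 -19.5 [511.63797211  35.47614201]
[1.0936696  0.25189314]
60 19.5 [677.08906109 115.61526433]
60 -19.5 [622.83753931 221.58199518]
-60 19.5 [158.19254039  -1.23377878]
-60 -19.5 [92.13378703 98.67837512]
```

View pics/vh.png

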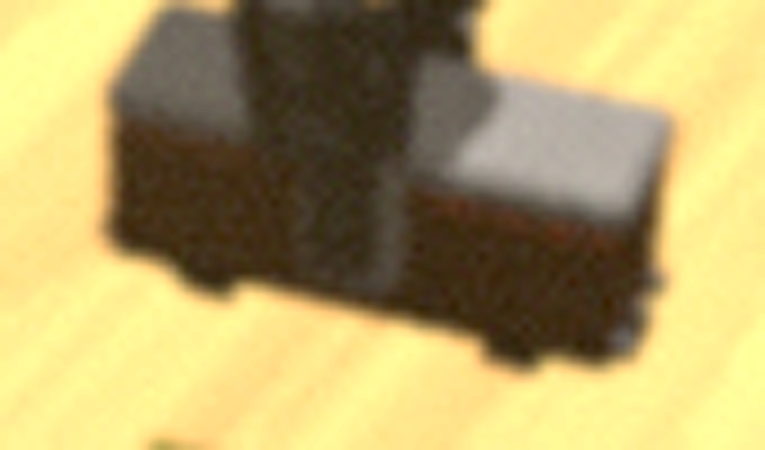

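The van sits as predicted, with its roof centre within about 1.5 mm of the TCP axis. I still need the real fingertip height relative to the jaw tops.

```bash
python3 - <<'E'
from h import *
s=get_state();print(s['eef_pos'])
c=np.array([.4575,.2326,.149]);a=np.radians(10.45);ex=np.array([np.cos(a),np.sin(a),0]);ey=np.array([-np.sin(a),np.cos(a),0])
for z in(-.005,0,.005,.01):
  print(z,[((proj('scene',c+ex*x+ey*y+[0,0,z])-[290,55])*9).round() for x in(-.011,.011) for y in(-.022,-.034)])
# required move in current tool axes (tool x=(cos.. ) )
from scipy.spatial.transform import Rotation as Ro
R=Ro.from_quat(s['tcp_rot']).as_matrix(); print(R.round(3)); 
tgt=np.array([.5248-.0007,-.1481-.0019,.15]); print(R.T@(tgt-s['eef_pos']))
E
```

```text
[0.45721863 0.23244533 0.14934873]
-0.005 [array([299., 288.]), array([280., 320.]), array([393., 310.]), array([375., 344.])]
0 [array([299., 269.]), array([280., 302.]), array([394., 292.]), array([375., 325.])]
0.005 [array([299., 251.]), array([280., 284.]), array([395., 274.]), array([376., 307.])]
0.01 [array([300., 233.]), array([280., 266.]), array([395., 256.]), array([377., 289.])]
[[-0.984 -0.18  -0.004]
 [-0.18   0.984 -0.001]
 [ 0.004 -0.    -1.   ]]
[ 0.00310388 -0.38823713 -0.00052068]
```

>>> move_arm --moves '[[0.2,[0.0005,-0.015,0],[0,0,0]],[0.2,[0.0005,-0.03,0],[0,0,0]],[0.2,[0.0005,-0.04,0],[0,0,0]],[0.2,[0.0005,-0.041,0],[0,0,0]],[0.2,[0.0005,-0.041,0],[0,0,0]],[0.2,[0.0005,-0.041,0],[0,0,0]],[0.2,[0.0005,-0.041,0],[0,0,0]],[0.2,[0.0005,-0.041,0],[0,0,0]],[0.2,[0,-0.035,0],[0,0,0]],[0.2,[0,-0.03,0],[0,0,0]]]'

```text
time: 5.2
eef_pos: [0.5176, -0.1193, 0.1492]
tcp_rot: [-0.09, 0.996, 0.001, -0.002]
contact_force: [0.1, -0.1, -4.1]
opening: 0.461
finger_force: 31.1
```

>>> move_arm --moves '[[0.2,[0,-0.023,0],[0,0,0]],[0.2,[0,-0.01,0],[0,0,0]],[0.2,[0,0,0],[0,0,0.0518]],[0.2,[0,0,0],[0,0,0.1036]],[0.2,[0,0,0],[0,0,0.1036]],[0.2,[0,0,0],[0,0,0.1036]],[0.2,[0,0,0],[0,0,0.1036]],[0.2,[0,0,0],[0,0,0.0518]],[0.2,[0,0,0],[0,0,0]],[0.2,[0,0,0],[0,0,0]]]'

```text
time: 6.03
eef_pos: [0.5238, -0.1486, 0.1499]
tcp_rot: [0.167, 0.986, 0.0, -0.001]
contact_force: [-0.2, -0.4, -2.6]
opening: 0.462
finger_force: 31.2
```

```bash
python3 - <<'E'
from h import *
from scipy.spatial.transform import Rotation as Ro
s=get_state();R=Ro.from_quat(s['tcp_rot']).as_matrix();print(s['eef_pos'],R.round(4),s['contact_force'])
print(R.T@(np.array([.5241-.0009,-.15+.0003,.15])-s['eef_pos']), np.degrees(np.arctan2(R[1,1],R[0,1])))
E
```

```text
[ 0.52381062 -0.14863991  0.14992414] [[-9.445e-01  3.286e-01 -2.400e-03]
 [ 3.286e-01  9.445e-01  1.400e-03]
 [ 2.800e-03  5.000e-04 -1.000e+00]] [-0.16815513 -0.39336312 -2.58523275]
[ 2.28635252e-04 -1.20181900e-03 -7.58582523e-05] 70.81893720081807
```

>>> move_arm --moves '[[0.2,[0,-0.001,0.01],[0,0,0]],[0.2,[0,0,0.02],[0,0,0]],[0.2,[0,0,0.02],[0,0,0]],[0.2,[0,0,0.02],[0,0,0]],[0.2,[0,0,0.015],[0,0,0]],[0.2,[0,0,0.01],[0,0,0]],[0.2,[0,0,0.005],[0,0,0]],[0.2,[0,0,0.003],[0,0,0]],[0.2,[0,0,0],[0,0,0]],[0.2,[0,0,0],[0,0,0]]]'

```text
time: 6.87
eef_pos: [0.5249, -0.1508, 0.0491]
tcp_rot: [0.168, 0.986, -0.0, 0.001]
contact_force: [0.3, -0.5, -1.4]
opening: 0.462
finger_force: 31.1
```

>>> move_arm --moves '[[0.2,[0,0,0.0005],[0,0,0]],[0.2,[0,0,0.0005],[0,0,0]],[0.2,[0,0,0.0005],[0,0,0]],[0.2,[0,0,0.0005],[0,0,0]],[0.2,[0,0,0.0005],[0,0,0]],[0.2,[0,0,0.0005],[0,0,0]],[0.2,[0,0,0.0005],[0,0,0]],[0.2,[0,0,0.0005],[0,0,0]],[0.2,[0,0,0],[0,0,0]],[0.2,[0,0,0],[0,0,0]]]'

```text
time: 7.7
eef_pos: [0.5242, -0.1505, 0.0442]
tcp_rot: [0.168, 0.986, 0.0, -0.0]
contact_force: [0.0, 0.7, -3.6]
opening: 0.463
finger_force: 31.1
```

>>> move_arm --moves '[[0.2,[0,0,0.0004],[0,0,0]],[0.2,[0,0,0.0004],[0,0,0]],[0.2,[0,0,0.0004],[0,0,0]],[0.2,[0,0,0.0004],[0,0,0]],[0.2,[0,0,0.0004],[0,0,0]],[0.2,[0,0,0.0004],[0,0,0]],[0.2,[0,0,0.0004],[0,0,0]],[0.2,[0,0,0.0004],[0,0,0]],[0.2,[0,0,0],[0,0,0]],[0.2,[0,0,0],[0,0,0]]]'

```text
time: 8.53
eef_pos: [0.5242, -0.1505, 0.0411]
tcp_rot: [0.168, 0.986, 0.0, -0.0]
contact_force: [-0.1, 0.6, -2.5]
opening: 0.465
finger_force: 31.1
```

>>> move_arm --moves '[[0.2,[0,0,0.0002],[0,0,0]],[0.2,[0,0,0.0002],[0,0,0]],[0.2,[0,0,0.0002],[0,0,0]],[0.2,[0,0,0.0002],[0,0,0]],[0.2,[0,0,0.0002],[0,0,0]],[0.2,[0,0,0],[0,0,0]],[0.2,[0,0,0],[0,0,0]],[0.2,[0,0,0],[0,0,0]],[0.2,[0,0,0],[0,0,0]],[0.2,[0,0,0],[0,0,0]]]'

```text
time: 9.37
eef_pos: [0.5242, -0.1505, 0.0401]
tcp_rot: [0.168, 0.986, 0.0, 0.0]
contact_force: [-0.4, -0.7, -2.3]
opening: 0.461
finger_force: 31.1
```

>>> move_arm --moves '[[0.2,[0,0,0.0002],[0,0,0]],[0.2,[0,0,0.0002],[0,0,0]],[0.2,[0,0,0.0002],[0,0,0]],[0.2,[0,0,0.0002],[0,0,0]],[0.2,[0,0,0.0002],[0,0,0]],[0.2,[0,0,0],[0,0,0]],[0.2,[0,0,0],[0,0,0]],[0.2,[0,0,0],[0,0,0]],[0.2,[0,0,0],[0,0,0]],[0.2,[0,0,0],[0,0,0]]]'

```text
time: 10.2
eef_pos: [0.5242, -0.1505, 0.0392]
tcp_rot: [0.168, 0.986, 0.0, 0.0]
contact_force: [-0.2, -0.0, -2.5]
opening: 0.461
finger_force: 31.1
```

>>> move_arm --moves '[[0.2,[0,0,0.0002],[0,0,0]],[0.2,[0,0,0.0002],[0,0,0]],[0.2,[0,0,0.0002],[0,0,0]],[0.2,[0,0,0.0002],[0,0,0]],[0.2,[0,0,0],[0,0,0]],[0.2,[0,0,0],[0,0,0]],[0.2,[0,0,0],[0,0,0]],[0.2,[0,0,0],[0,0,0]],[0.2,[0,0,0],[0,0,0]],[0.2,[0,0,0],[0,0,0]]]'

```text
time: 11.03
eef_pos: [0.5242, -0.1505, 0.0383]
tcp_rot: [0.168, 0.986, 0.0, 0.0]
contact_force: [0.1, 0.2, -2.9]
opening: 0.464
finger_force: 31.1
```

>>> move_arm --moves '[[0.2,[0,0,0.0002],[0,0,0]],[0.2,[0,0,0.0002],[0,0,0]],[0.2,[0,0,0.0002],[0,0,0]],[0.2,[0,0,0.0002],[0,0,0]],[0.2,[0,0,0],[0,0,0]],[0.2,[0,0,0],[0,0,0]],[0.2,[0,0,0],[0,0,0]],[0.2,[0,0,0],[0,0,0]],[0.2,[0,0,0],[0,0,0]],[0.2,[0,0,0],[0,0,0]]]'

```text
time: 11.87
eef_pos: [0.5242, -0.1505, 0.0375]
tcp_rot: [0.168, 0.986, -0.0, 0.0]
contact_force: [-0.3, 0.3, -2.6]
opening: 0.461
finger_force: 31.1
```

>>> move_arm --moves '[[0.2,[0,0,0.0002],[0,0,0]],[0.2,[0,0,0.0002],[0,0,0]],[0.2,[0,0,0.0002],[0,0,0]],[0.2,[0,0,0.0002],[0,0,0]],[0.2,[0,0,0],[0,0,0]],[0.2,[0,0,0],[0,0,0]],[0.2,[0,0,0],[0,0,0]],[0.2,[0,0,0],[0,0,0]],[0.2,[0,0,0],[0,0,0]],[0.2,[0,0,0],[0,0,0]]]'

```text
time: 12.7
eef_pos: [0.5242, -0.1505, 0.0367]
tcp_rot: [0.168, 0.986, 0.0, -0.0]
contact_force: [-0.0, 0.3, -1.8]
opening: 0.462
finger_force: 31.1
```

>>> move_arm --moves '[[0.2,[0,0,0.0002],[0,0,0]],[0.2,[0,0,0.0002],[0,0,0]],[0.2,[0,0,0.0002],[0,0,0]],[0.2,[0,0,0],[0,0,0]],[0.2,[0,0,0],[0,0,0]],[0.2,[0,0,0],[0,0,0]],[0.2,[0,0,0],[0,0,0]],[0.2,[0,0,0],[0,0,0]],[0.2,[0,0,0],[0,0,0]],[0.2,[0,0,0],[0,0,0]]]'

```text
time: 13.53
eef_pos: [0.5242, -0.1505, 0.0361]
tcp_rot: [0.168, 0.986, 0.0, 0.0]
contact_force: [-0.1, 0.5, -3.2]
opening: 0.461
finger_force: 31.1
```

>>> move_arm --moves '[[0.2,[0,0,0.0002],[0,0,0]],[0.2,[0,0,0.0002],[0,0,0]],[0.2,[0,0,0.0002],[0,0,0]],[0.2,[0,0,0.0002],[0,0,0]],[0.2,[0,0,0],[0,0,0]],[0.2,[0,0,0],[0,0,0]],[0.2,[0,0,0],[0,0,0]],[0.2,[0,0,0],[0,0,0]],[0.2,[0,0,0],[0,0,0]],[0.2,[0,0,0],[0,0,0]]]'

```text
time: 14.37
eef_pos: [0.5242, -0.1505, 0.0354]
tcp_rot: [0.168, 0.986, -0.0, 0.0]
contact_force: [0.4, 0.1, -2.0]
opening: 0.458
finger_force: 31.1
```

>>> move_arm --moves '[[0.2,[0,0,0.0002],[0,0,0]],[0.2,[0,0,0.0002],[0,0,0]],[0.2,[0,0,0.0002],[0,0,0]],[0.2,[0,0,0.0002],[0,0,0]],[0.2,[0,0,0],[0,0,0]],[0.2,[0,0,0],[0,0,0]],[0.2,[0,0,0],[0,0,0]],[0.2,[0,0,0],[0,0,0]],[0.2,[0,0,0],[0,0,0]],[0.2,[0,0,0],[0,0,0]]]'

```text
time: 15.2
eef_pos: [0.5242, -0.1505, 0.0345]
tcp_rot: [0.168, 0.986, -0.0, 0.0]
contact_force: [0.2, -0.4, -2.5]
opening: 0.464
finger_force: 31.1
```

```bash
python3 - <<'E'
from h import *
s=snap('scene','c.png'); st=get_state(); print(st['eef_pos'],st['contact_force'],st['wrist_torque'])
s=cv2.imread('pics/c.png')[215:330,160:313]
cv2.imwrite('pics/cc.png',cv2.convertScaleAbs(cv2.resize(s,None,fx=5,fy=5,interpolation=cv2.INTER_CUBIC),alpha=2.2))
E
```

```text
[ 0.52423911 -0.15048994  0.03454199] [ 0.38228138 -0.71145217 -2.49365694] [ 0.03738715 -0.04234362 -0.02148517]
```

View pics/cc.png

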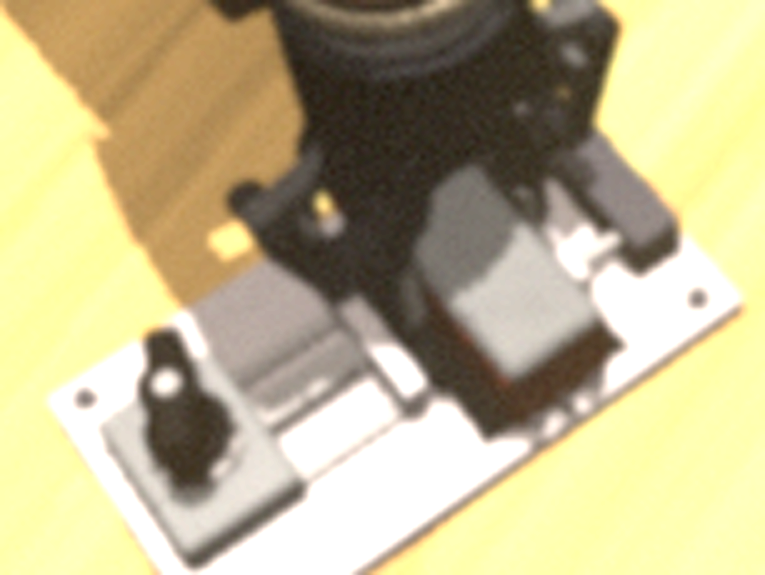

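The van hangs between the jaw and the anvil, with its near roof corners at crop px (515,382) and (612,318). I'll get the roof height from those.

```bash
python3 - <<'E'
from h import *
a=np.radians(-19.2);ex=np.array([np.cos(a),np.sin(a),0]);ey=np.array([-np.sin(a),np.cos(a),0])
for z in(.064,.068,.072):
  for dx in (.060,.062):
    c=np.array([.5242,-.1505,z]); print(z,dx,[((proj('scene',c+ex*dx+ey*y)-[160,215])*5).round(1) for y in(-.0195,.0195)])
E
```

```text
0.064 0.06 [array([506.9, 383.4]), array([604.6, 314.9])]
0.064 0.062 [array([510.6, 387.9]), array([608.3, 319.2])]
0.068 0.06 [array([505.7, 377.8]), array([603.9, 309.1])]
0.068 0.062 [array([509.4, 382.2]), array([607.6, 313.3])]
0.072 0.06 [array([504.5, 372.1]), array([603.1, 303.2])]
0.072 0.062 [array([508.2, 376.6]), array([606.9, 307.5])]
```

>>> move_arm --moves '[[0.2,[0,0,0.0002],[0,0,0]],[0.2,[0,0,0.0002],[0,0,0]],[0.2,[0,0,0.0002],[0,0,0]],[0.2,[0,0,0.0002],[0,0,0]],[0.2,[0,0,0],[0,0,0]],[0.2,[0,0,0],[0,0,0]],[0.2,[0,0,0],[0,0,0]],[0.2,[0,0,0],[0,0,0]],[0.2,[0,0,0],[0,0,0]],[0.2,[0,0,0],[0,0,0]]]'

```text
time: 16.08
eef_pos: [0.5243, -0.1505, 0.0341]
tcp_rot: [0.168, 0.986, -0.0, -0.0]
contact_force: [-2.9, 1.5, 5.4]
opening: 0.464
finger_force: 32.0
```

>>> move_arm --moves '[[0.47,[0,0,0],[0,0,0]],[0.5,[0,0,0],[0,0,0]],[0.53,[0,0,0],[0,0,0]],[0.56,[0,0,0],[0,0,0]],[0.6,[0,0,0],[0,0,0]],[0.6,[0,0,-0.001],[0,0,0]],[0.6,[0,0,-0.005],[0,0,0]],[0.6,[0,0,-0.01],[0,0,0]],[0.6,[0,0,-0.02],[0,0,0]],[0.6,[0,0,-0.03],[0,0,0]]]' --grip_force 20

```text
time: 16.92
eef_pos: [0.5224, -0.1495, 0.0985]
tcp_rot: [0.168, 0.986, 0.001, -0.003]
contact_force: [1.2, -0.0, 0.1]
opening: 0.596
finger_force: 0.0
```

>>> move_arm --moves '[[0.5,[0,0,-0.01],[0,0,0]],[0.5,[0.0003,-0.02,-0.01],[0,0,0]],[0.5,[0.0003,-0.0276,0],[0,0,0]],[0.5,[0.0003,-0.03,0],[0,0,0]],[0.5,[0.0003,-0.02,0],[0,0,0]],[0.5,[0,-0.01,0],[0,0,0.105]],[0.5,[0,0,0],[0,0,0.105]],[0.5,[0,0,0],[0,0,0.105]],[0.5,[0,0,0],[0,0,0.105]],[0.5,[0,0,0],[0,0,0]]]'

```text
time: 17.75
eef_pos: [0.4875, -0.2519, 0.12]
tcp_rot: [0.37, 0.929, -0.0, 0.0]
contact_force: [-0.3, -0.3, -0.1]
opening: 0.499
finger_force: 0.0
```

```bash
python3 - <<'E'
from h import *
from scipy.spatial.transform import Rotation as Ro
snap('scene','d.png'); snap('top','e.png');s=get_state();R=Ro.from_quat(s['tcp_rot']).as_matrix();print(s['eef_pos'],s['qpos'],s['wrist_torque'])
print(R.T@(np.array([.4878,-.2517,.05])-s['eef_pos']), np.degrees(np.arctan2(R[1,1],R[0,1])))
f=lambda im:cv2.convertScaleAbs(cv2.resize(im,(400,400),interpolation=cv2.INTER_CUBIC),alpha=2.2)
cv2.imwrite('pics/de.png',np.hstack([f(cv2.imread('pics/d.png')[215:345,165:295]),f(cv2.imread('pics/e.png')[135:265,370:500])]))
E
```

```text
[ 0.487581   -0.25168458  0.11992664] [-6.61461575e-01  1.30572541e-01  1.97667014e+00  1.71575685e-05
  1.03387591e+00 -1.47814970e+00] [-0.0127067  -0.00882614 -0.02985136]
[-0.00013727  0.0001346   0.06992672] 46.792280979376365
```

View pics/de.png

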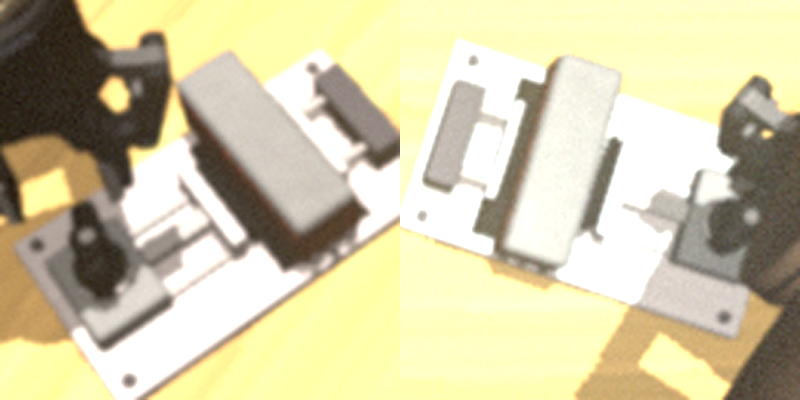

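The van stands upright and lengthwise between the jaws, and the gripper is beside and above the knob. Next I descend and grip the knob.

>>> move_arm --moves '[[0.5,[0,0,0.01],[0,0,0]],[0.5,[0,0,0.02],[0,0,0]],[0.5,[0,0,0.02],[0,0,0]],[0.5,[0,0,0.01],[0,0,0]],[0.4,[0,0,0.006],[0,0,0]],[0.3,[0,0,0.004],[0,0,0]],[0.2,[0,0,0],[0,0,0]],[0.1,[0,0,0],[0,0,0]],[0,[0,0,0],[0,0,0]],[0,[0,0,0],[0,0,0]]]' --grip_force 40

```text
time: 18.68
eef_pos: [0.4878, -0.2515, 0.0498]
tcp_rot: [0.369, 0.929, 0.0, 0.0]
contact_force: [1.7, 1.3, -4.8]
opening: 0.146
finger_force: 44.7
```

>>> move_arm --moves '[[0,[0,0,0],[0,0,0]],[0,[0,0,0],[0,0,0]],[0,[0,0,0],[0,0,0]],[0,[0,0,0],[0,0,0]],[0,[0,0,0],[0,0,0]],[0,[0,0,0],[0,0,0]],[0,[0,0,0],[0,0,0]],[0,[0,0,0],[0,0,0]],[0,[0,0,0],[0,0,0]],[0,[0,0,0],[0,0,0]]]' --grip_force 60

```text
time: 19.52
eef_pos: [0.4877, -0.2516, 0.0498]
tcp_rot: [0.369, 0.929, 0.0, 0.0]
contact_force: [2.9, 1.5, -5.1]
opening: 0.141
finger_force: 61.8
```

```bash
python3 - <<'E'
from h import *
s=get_state();print(s['contact_force'],s['wrist_torque'],s['qpos'][5])
E
```

```text
[ 2.90921102  1.47419693 -5.05801699] [ 0.2230975  -0.65846522  0.02205286] -1.475414995387862
```

>>> move_arm --moves '[[0,[0,0,0],[0,0,0.1]],[0,[0,0,0],[0,0,0.1]],[0,[0,0,0],[0,0,0.1]],[0,[0,0,0],[0,0,0.1]],[0,[0,0,0],[0,0,0.1]],[0,[0,0,0],[0,0,0.1]],[0,[0,0,0],[0,0,0.1]],[0,[0,0,0],[0,0,0.1]],[0,[0,0,0],[0,0,0.1]],[0,[0,0,0],[0,0,0.1]]]'

```text
time: 20.35
eef_pos: [0.4877, -0.2516, 0.0498]
tcp_rot: [0.771, 0.637, 0.0, 0.0]
contact_force: [3.3, 0.8, -5.0]
opening: 0.139
finger_force: 61.9
```

```bash
python3 - <<'E'
from h import *
s=get_state();print(s['contact_force'],s['wrist_torque'],s['qpos'][5],s['eef_pos'])
E
```

```text
[ 3.2549621   0.79342585 -4.96022358] [ 0.30346892 -0.56405228  0.06277784] -0.4707292317440789 [ 0.48770176 -0.25155971  0.04982766]
```

>>> move_arm --moves '[[0,[0,0,0],[0,0,0.06]],[0,[0,0,0],[0,0,0.06]],[0,[0,0,0],[0,0,0.06]],[0,[0,0,0],[0,0,0.06]],[0,[0,0,0],[0,0,0.06]],[0,[0,0,0],[0,0,0.06]],[0,[0,0,0],[0,0,0.06]],[0,[0,0,0],[0,0,0.06]],[0,[0,0,0],[0,0,0.06]],[0,[0,0,0],[0,0,0.06]]]'

```text
time: 21.18
eef_pos: [0.4877, -0.2515, 0.0498]
tcp_rot: [0.924, 0.381, 0.0, -0.0]
contact_force: [3.9, 1.6, -4.4]
opening: 0.138
finger_force: 62.0
```

```bash
python3 - <<'E'
from h import *
s=get_state();print(s['contact_force'],s['wrist_torque'],s['qpos'][5],s['eef_pos'])
E
```

```text
[ 3.85676481  1.56631698 -4.37899267] [ 0.31942423 -0.60588204  0.15747837] 0.12683837492250524 [ 0.48768262 -0.25151602  0.0498131 ]
```

>>> move_arm --moves '[[0,[0,0,0],[0,0,0.01]],[0,[0,0,0],[0,0,0.01]],[0,[0,0,0],[0,0,0.01]],[0,[0,0,0],[0,0,0.01]],[0,[0,0,0],[0,0,0]],[0,[0,0,0],[0,0,0]],[0,[0,0,0],[0,0,0]],[0,[0,0,0],[0,0,0]],[0,[0,0,0],[0,0,0]],[0,[0,0,0],[0,0,0]]]'

```text
time: 22.02
eef_pos: [0.4876, -0.2515, 0.0498]
tcp_rot: [0.931, 0.364, 0.0, -0.0]
contact_force: [4.5, 2.6, -4.0]
opening: 0.143
finger_force: 62.0
```

```bash
python3 - <<'E'
from h import *
s=get_state();print(s['contact_force'],s['wrist_torque'],s['qpos'][5])
snap('scene','f.png');snap('top','g.png')
f=lambda im:cv2.convertScaleAbs(cv2.resize(im,(400,400),interpolation=cv2.INTER_CUBIC),alpha=2.2)
cv2.imwrite('pics/fg.png',np.hstack([f(cv2.imread('pics/f.png')[215:345,165:295]),f(cv2.imread('pics/g.png')[135:265,370:500])]))
E
```

```text
[ 4.52107942  2.56662166 -4.02825556] [ 0.43798933 -0.70654249  0.13280314] 0.1644193044517297
```

View pics/fg.png

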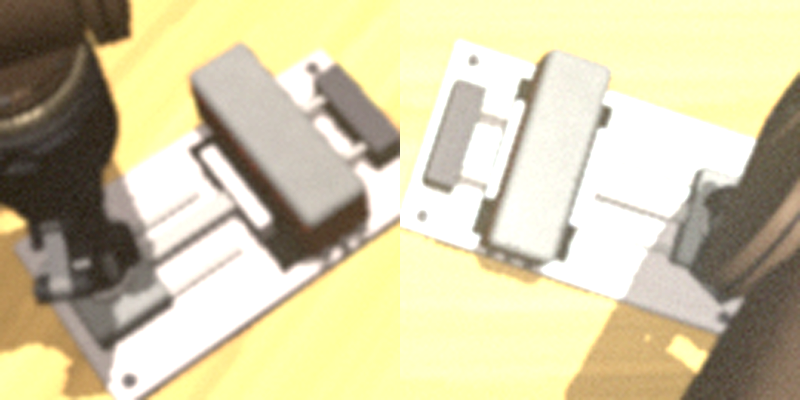

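The van is upright and straight, and the jaw has pushed it about 6 mm towards the anvil; it is nearly nipped. From here I use small steps and read the torque after each.

>>> move_arm --moves '[[0,[0,0,0],[0,0,0.01]],[0,[0,0,0],[0,0,0.01]],[0,[0,0,0],[0,0,0.01]],[0,[0,0,0],[0,0,0.01]],[0,[0,0,0],[0,0,0.01]],[0,[0,0,0],[0,0,0.01]],[0,[0,0,0],[0,0,0]],[0,[0,0,0],[0,0,0]],[0,[0,0,0],[0,0,0]],[0,[0,0,0],[0,0,0]]]'

```text
time: 22.95
eef_pos: [0.4877, -0.2515, 0.0498]
tcp_rot: [0.942, 0.336, 0.0, -0.0]
contact_force: [3.9, 3.4, -4.0]
opening: 0.138
finger_force: 62.0
```

```bash
cat > r.py <<'E'
from plant import *
s=get_state();print(s['time'],s['contact_force'].round(1),s['wrist_torque'].round(3),s['qpos'][5].round(4),s['joint_efforts'][5].round(3))
E
python3 r.py
```

```text
22.95 [ 3.9  3.4 -4. ] [ 0.428 -0.801  0.142] 0.2245 0.151
```

>>> move_arm --moves '[[0,[0,0,0],[0,0,0.01]],[0,[0,0,0],[0,0,0.01]],[0,[0,0,0],[0,0,0.01]],[0,[0,0,0],[0,0,0.01]],[0,[0,0,0],[0,0,0.01]],[0,[0,0,0],[0,0,0.01]],[0,[0,0,0],[0,0,0]],[0,[0,0,0],[0,0,0]],[0,[0,0,0],[0,0,0]],[0,[0,0,0],[0,0,0]]]'

```text
time: 23.78
eef_pos: [0.4877, -0.2515, 0.0498]
tcp_rot: [0.952, 0.307, 0.0, -0.0]
contact_force: [4.5, 3.3, -3.4]
opening: 0.142
finger_force: 62.0
```

```bash
python3 r.py
```

```text
23.7833 [ 4.5  3.3 -3.4] [ 0.447 -0.68   0.068] 0.2848 0.074
```

>>> move_arm --moves '[[0,[0,0,0],[0,0,0.01]],[0,[0,0,0],[0,0,0.01]],[0,[0,0,0],[0,0,0.01]],[0,[0,0,0],[0,0,0.01]],[0,[0,0,0],[0,0,0.01]],[0,[0,0,0],[0,0,0.01]],[0,[0,0,0],[0,0,0]],[0,[0,0,0],[0,0,0]],[0,[0,0,0],[0,0,0]],[0,[0,0,0],[0,0,0]]]'

```text
time: 24.62
eef_pos: [0.4877, -0.2515, 0.0498]
tcp_rot: [0.96, 0.278, 0.0, -0.0]
contact_force: [4.2, 3.1, -4.0]
opening: 0.141
finger_force: 62.0
```

```bash
python3 r.py
```

```text
24.6167 [ 4.2  3.1 -4. ] [ 0.505 -0.728  0.168] 0.3446 0.129
```

```bash
python3 - <<'E'
from h import *
ims={k:[] for k in('top','scene')}
for i in range(4):
  for n in ims: 
    ims[n].append(read_camera(n)); s=get_state(); print(s['wrist_torque'][2].round(3),s['joint_efforts'][5].round(3))
for n in ims: np.save('pics/x_'+n+'.npy',np.mean(ims[n],0))
# van roof corners near-end track: scene
import numpy as np
def sh(n,old,box):
  x0,y0,x1,y1=box;a=cv2.imread('pics/'+old)[:,:,::-1].astype(np.float32).mean(2)[y0:y1,x0:x1];b=np.load('pics/x_'+n+'.npy').astype(np.float32).mean(2)[y0:y1,x0:x1]
  m=np.eye(2,3,dtype=np.float32);cc,m=cv2.findTransformECC(a,b,m,cv2.MOTION_TRANSLATION,(3,100,1e-5));return cc,m[:,2]
# crop px->image: scene x=165+u/3.08
print('scene van end',sh('scene','f.png',(250,268,290,302)),'top van',sh('top','g.png',(400,150,440,185)))
print('jaw scene',sh('scene','f.png',(225,255,262,300)))
print('ctrl plate top',sh('top','g.png',(375,145,400,210)))
for n,z in(('scene',.068),('top',.068)):
  c=np.array([.526,-.146,z]);e=np.array([.33,.944,0])*.001; print(n,'px per mm along jig y',proj(n,c+e*10)/10-proj(n,c)/10)
E
```

```text
0.157 0.129
0.096 0.129
0.134 0.129
0.15 0.129
0.112 0.129
0.136 0.129
0.125 0.129
0.158 0.129
scene van end (0.9995702593360631, array([-0.04998588,  0.00791244], dtype=float32)) top van (0.999782513774717, array([0.0262711 , 0.00175793], dtype=float32))
jaw scene (0.9989768964383342, array([-0.03188824,  0.04339888], dtype=float32))
ctrl plate top (0.9999417216650417, array([-0.00548023,  0.00383661], dtype=float32))
scene px per mm along jig y [ 0.49066499 -0.32592677]
top px per mm along jig y [-0.5463514  -0.17964437]
```

The van and jaw have not moved since q6 = 0.164, so the clutch was already slipping. The joint-6 effort shows this without noise. I need the jaw travel from the images, so I'll compare before and after.

```bash
python3 - <<'E'
from h import *
b=cv2.imread('pics/scene0.png').astype(float); b2=cv2.imread('pics/c.png').astype(float)
a=np.load('pics/x_scene.npy')[:,:,::-1]
f=lambda im:cv2.convertScaleAbs(cv2.resize(np.ascontiguousarray(im[255:305,220:260]),(400,500),interpolation=cv2.INTER_CUBIC),alpha=1.4)
cv2.imwrite('pics/jaw.png',np.hstack([f(cv2.imread('pics/d.png').astype(float)),f(a)]))
E
```

```text
(no output)
```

View pics/jaw.png

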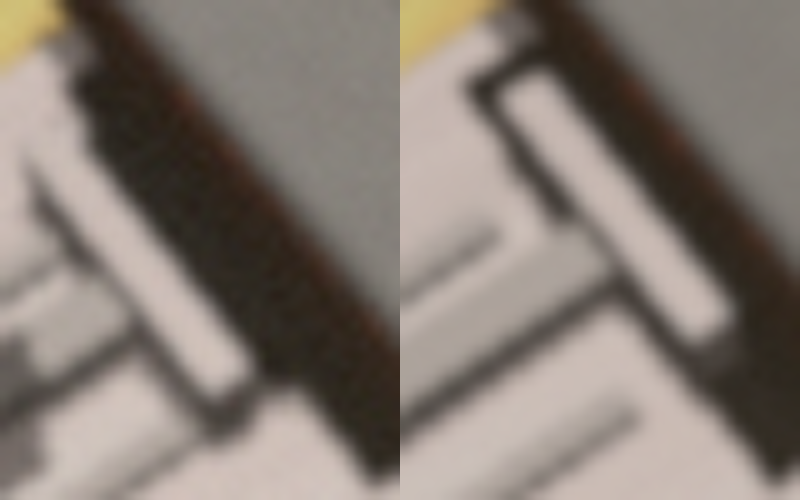

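The jaw strip's near end moved from crop (252,362) and (205,400) to (338,297) and (290,338).

```bash
python3 - <<'E'
from h import *
g=lambda u,v:onz('scene',220+u/10,255+v/10,.0365)[:2]
o=np.array([.5248,-.1481]);ey=np.array([.33,.944]);ex=np.array([.944,-.33])
for a,b in(((252,362),(338,297)),((205,400),(290,338))):
  A,B=g(*a),g(*b); print((A-o)@ey,(B-o)@ey,(B-A)@ey,(B-A)@ex)
# ECC on patch: translation between before/after strip end
A=cv2.imread('pics/d.png').astype(np.float32).mean(2); B=np.load('pics/x_scene.npy').astype(np.float32).mean(2)
for (x0,y0,x1,y1) in((229,273,246,298),(232,278,246,297),(226,270,244,294)):
  t=A[y0:y1,x0:x1]; up=lambda i:cv2.resize(i,None,fx=10,fy=10,interpolation=cv2.INTER_CUBIC)
  r=cv2.matchTemplate(up(B[y0-12:y1+4,x0-3:x1+16]),up(t),cv2.TM_CCOEFF_NORMED);_,m,_,l=cv2.minMaxLoc(r)
  d=np.array([l[0]/10-3,l[1]/10-12]); c=np.array([238,290.]); print(m,d,(onz('scene',*(c+d),.0365)-onz('scene',*c,.0365))[:2]@np.stack([ex,ey],1))
E
```

```text
-0.03653197672405447 -0.01841742226484466 0.018114554459209807 -0.0008896205819929632
-0.046575313957078694 -0.029058628331400653 0.017516685625678045 -0.0005317275500845821
0.9483309984207153 [ 7.8 -5.3] [4.07884877e-05 1.57757882e-02]
0.9839631915092468 [ 8.  -5.3] [0.00025182 0.01603859]
0.9485544562339783 [ 7.9 -5.2] [0.00030072 0.01580119]
```

```bash
python3 - <<'E'
from h import *
o=np.array([.5248,-.1481]);ey=np.array([.33,.944]);ex=np.array([.944,-.33])
X=np.arange(-.04,.045,.0002);Y=np.arange(-.06,.0,.0002)
M=np.array([[proj('scene',[*(o+ex*x+ey*y),.0365]) for x in X[::20]] for y in Y[::20]],np.float32)
M=cv2.resize(M,(len(X[::20])*20,len(Y[::20])*20)) if 0 else np.array([[proj('scene',[*(o+ex*x+ey*y),.0365]) for x in X] for y in Y],np.float32)
ld=lambda f:cv2.imread('pics/'+f).astype(np.float32).mean(2)
I={'s0':ld('scene0.png'),'d':ld('d.png'),'f':ld('f.png'),'x':np.load('pics/x_scene.npy').astype(np.float32).mean(2)}
W={k:cv2.GaussianBlur(cv2.remap(v,M,None,cv2.INTER_CUBIC),(5,5),0) for k,v in I.items()}
xi=lambda x:int(round((x+.04)/.0002)); yi=lambda y:int(round((y+.06)/.0002))
# bright strip: average profile over mid x, print edges at half max
for k in W:
  for a,b in((.0,.008),(.01,.02),(.02,.026)):
    p=W[k][:,xi(a):xi(b)].mean(1); g=np.gradient(p)
    top=np.argsort(-np.abs(g))
    pk=[i for i in range(2,len(g)-2) if abs(g[i])==np.abs(g[max(0,i-12):i+13]).max() and abs(g[i])>.7]
    print(k,a,[(round(Y[i]*1e3,1),round(float(g[i]),1)) for i in pk])
E
```

```text
Traceback (most recent call last):
  File "h.py", line 14, in proj
    p,R,t=cam(n); c=R@np.array(P,float)+t; x=c[:2]/c[2]; x=x*(1+p['k1']*(x@x)); return x*[p['fx'],p['fy']]+[p['cx'],p['cy']]
          ~~~^^^
  File "h.py", line 6, in cam
    p=camera_params(n); R=cv2.Rodrigues(np.array(p['rvec'],float))[0]; return p,R,np.array(p['tvec'],float).ravel()
ValueError: time passes only in moves, steps and waits
```

```bash
python3 - <<'E'
from h import *
import h
_c=cam('scene'); h.cam=lambda n:_c
o=np.array([.5248,-.1481]);ey=np.array([.33,.944]);ex=np.array([.944,-.33])
X=np.arange(-.04,.045,.0005);Y=np.arange(-.06,.0,.0002)
M=np.array([[h.proj('scene',[*(o+ex*x+ey*y),.0365]) for x in X] for y in Y],np.float32)
ld=lambda f:cv2.imread('pics/'+f).astype(np.float32).mean(2)
I={'s0':ld('scene0.png'),'d':ld('d.png'),'f':ld('f.png'),'x':np.load('pics/x_scene.npy').astype(np.float32).mean(2)}
for k,v in I.items():
  w=cv2.remap(v,M,None,cv2.INTER_CUBIC)
  for a,b in((-.005,.005),(.005,.015),(.015,.023)):
    p=cv2.GaussianBlur(w[:,(X>=a)&(X<b)].mean(1)[:,None],(1,7),0)[:,0]; g=np.gradient(p)
    pk=[i for i in range(2,len(g)-2) if abs(g[i])==np.abs(g[max(0,i-10):i+11]).max() and abs(g[i])>.7]
    print(k,a,[(round(Y[i]*1e3,1),round(float(g[i]),1)) for i in pk])
E
```

```text
s0 -0.005 [(np.float64(-48.6), -1.4), (np.float64(-44.8), 2.8), (np.float64(-35.6), -4.2)]
s0 0.005 [(np.float64(-48.8), -1.3), (np.float64(-45.2), 3.4), (np.float64(-35.8), -4.3)]
s0 0.015 [(np.float64(-50.0), -2.6), (np.float64(-45.6), 3.8), (np.float64(-35.8), -4.4)]
d -0.005 [(np.float64(-49.2), -1.8), (np.float64(-45.4), 3.5), (np.float64(-36.2), -5.1), (np.float64(-15.2), 2.0)]
d 0.005 [(np.float64(-49.2), -1.2), (np.float64(-45.6), 3.7), (np.float64(-36.4), -5.1), (np.float64(-15.6), 2.0)]
d 0.015 [(np.float64(-51.2), -2.7), (np.float64(-45.8), 4.5), (np.float64(-36.4), -5.0), (np.float64(-15.0), 2.0)]
f -0.005 [(np.float64(-33.2), -2.3), (np.float64(-29.2), 3.4), (np.float64(-19.8), -4.8), (np.float64(-7.2), 2.0)]
f 0.005 [(np.float64(-29.2), 3.5), (np.float64(-20.0), -4.9), (np.float64(-7.4), 2.1)]
f 0.015 [(np.float64(-34.4), -3.3), (np.float64(-30.0), 4.7), (np.float64(-20.0), -4.8), (np.float64(-8.6), 1.9)]
x -0.005 [(np.float64(-33.4), -1.7), (np.float64(-29.2), 3.3), (np.float64(-19.8), -4.8), (np.float64(-7.6), 1.9)]
x 0.005 [(np.float64(-29.4), 3.6), (np.float64(-20.0), -4.9), (np.float64(-7.4), 2.1)]
x 0.015 [(np.float64(-34.6), -3.4), (np.float64(-30.2), 4.7), (np.float64(-20.2), -4.9), (np.float64(-7.0), 1.9)]
```

The jaw travelled 16.0 ± 0.3 mm and the knob has turned about 1.82 rad. That puts the slip near 0.2 rad, with one click seen, between q6 = 0.22 and 0.285. I'll continue to q6 ≈ 0.8 and watch the effort.

>>> move_arm --moves '[[0,[0,0,0],[0,0,0.01]],[0,[0,0,0],[0,0,0.01]],[0,[0,0,0],[0,0,0.01]],[0,[0,0,0],[0,0,0.01]],[0,[0,0,0],[0,0,0.01]],[0,[0,0,0],[0,0,0]],[0,[0,0,0],[0,0,0]],[0,[0,0,0],[0,0,0]],[0,[0,0,0],[0,0,0]],[0,[0,0,0],[0,0,0]]]'

```text
time: 25.85
eef_pos: [0.4877, -0.2515, 0.0498]
tcp_rot: [0.967, 0.255, 0.0, -0.0]
contact_force: [5.1, 2.6, -4.3]
opening: 0.139
finger_force: 62.0
```

```bash
python3 r.py
```

```text
25.85 [ 5.1  2.6 -4.3] [ 0.489 -0.762  0.153] 0.3944 0.164
```

>>> move_arm --moves '[[0,[0,0,0],[0,0,0.01]],[0,[0,0,0],[0,0,0.01]],[0,[0,0,0],[0,0,0.01]],[0,[0,0,0],[0,0,0.01]],[0,[0,0,0],[0,0,0.01]],[0,[0,0,0],[0,0,0]],[0,[0,0,0],[0,0,0]],[0,[0,0,0],[0,0,0]],[0,[0,0,0],[0,0,0]],[0,[0,0,0],[0,0,0]]]'

```text
time: 26.68
eef_pos: [0.4877, -0.2515, 0.0498]
tcp_rot: [0.973, 0.23, 0.0, -0.0]
contact_force: [4.6, 3.3, -4.8]
opening: 0.142
finger_force: 62.0
```

```bash
python3 r.py
```

```text
26.6833 [ 4.6  3.3 -4.8] [ 0.532 -0.765  0.165] 0.4445 0.151
```

>>> move_arm --moves '[[0,[0,0,0],[0,0,0.01]],[0,[0,0,0],[0,0,0.01]],[0,[0,0,0],[0,0,0.01]],[0,[0,0,0],[0,0,0.01]],[0,[0,0,0],[0,0,0.01]],[0,[0,0,0],[0,0,0]],[0,[0,0,0],[0,0,0]],[0,[0,0,0],[0,0,0]],[0,[0,0,0],[0,0,0]],[0,[0,0,0],[0,0,0]]]'

```text
time: 27.52
eef_pos: [0.4877, -0.2515, 0.0498]
tcp_rot: [0.979, 0.206, 0.0, -0.0]
contact_force: [4.4, 2.7, -3.1]
opening: 0.142
finger_force: 62.0
```

```bash
python3 r.py
```

```text
27.5167 [ 4.4  2.7 -3.1] [ 0.536 -0.721  0.068] 0.4948 0.074
```

>>> move_arm --moves '[[0,[0,0,0],[0,0,0.01]],[0,[0,0,0],[0,0,0.01]],[0,[0,0,0],[0,0,0.01]],[0,[0,0,0],[0,0,0.01]],[0,[0,0,0],[0,0,0.01]],[0,[0,0,0],[0,0,0]],[0,[0,0,0],[0,0,0]],[0,[0,0,0],[0,0,0]],[0,[0,0,0],[0,0,0]],[0,[0,0,0],[0,0,0]]]'

```text
time: 28.35
eef_pos: [0.4877, -0.2515, 0.0498]
tcp_rot: [0.983, 0.181, 0.0, -0.0]
contact_force: [3.9, 2.3, -4.3]
opening: 0.141
finger_force: 62.0
```

```bash
python3 r.py
```

```text
28.35 [ 3.9  2.3 -4.3] [ 0.553 -0.72   0.155] 0.5446 0.121
```

>>> move_arm --moves '[[0,[0,0,0],[0,0,0.015]],[0,[0,0,0],[0,0,0.015]],[0,[0,0,0],[0,0,0.015]],[0,[0,0,0],[0,0,0.015]],[0,[0,0,0],[0,0,0.015]],[0,[0,0,0],[0,0,0.015]],[0,[0,0,0],[0,0,0.01]],[0,[0,0,0],[0,0,0]],[0,[0,0,0],[0,0,0]],[0,[0,0,0],[0,0,0]]]'

```text
time: 29.18
eef_pos: [0.4877, -0.2515, 0.0498]
tcp_rot: [0.991, 0.132, 0.0, -0.0]
contact_force: [3.1, 2.2, -3.6]
opening: 0.139
finger_force: 62.0
```

```bash
python3 r.py
```

```text
29.1833 [ 3.1  2.2 -3.6] [ 0.52  -0.758  0.185] 0.6444 0.153
```

>>> move_arm --moves '[[0,[0,0,0],[0,0,0.01]],[0,[0,0,0],[0,0,0.01]],[0,[0,0,0],[0,0,0.01]],[0,[0,0,0],[0,0,0.01]],[0,[0,0,0],[0,0,0.01]],[0,[0,0,0],[0,0,0.01]],[0,[0,0,0],[0,0,0]],[0,[0,0,0],[0,0,0]],[0,[0,0,0],[0,0,0]],[0,[0,0,0],[0,0,0]]]'

```text
time: 30.02
eef_pos: [0.4877, -0.2515, 0.0498]
tcp_rot: [0.995, 0.102, 0.0, -0.0]
contact_force: [4.1, 3.1, -3.8]
opening: 0.14
finger_force: 62.0
```

```bash
python3 r.py
```

```text
30.0167 [ 4.1  3.1 -3.8] [ 0.554 -0.792  0.024] 0.7048 0.075
```

>>> move_arm --moves '[[0,[0,0,0],[0,0,0.015]],[0,[0,0,0],[0,0,0.015]],[0,[0,0,0],[0,0,0.015]],[0,[0,0,0],[0,0,0.015]],[0,[0,0,0],[0,0,0.015]],[0,[0,0,0],[0,0,0.01]],[0,[0,0,0],[0,0,0]],[0,[0,0,0],[0,0,0]],[0,[0,0,0],[0,0,0]],[0,[0,0,0],[0,0,0]]]'

```text
time: 30.85
eef_pos: [0.4877, -0.2515, 0.0498]
tcp_rot: [0.998, 0.06, 0.0, -0.0]
contact_force: [4.5, 2.7, -4.0]
opening: 0.139
finger_force: 62.0
```

```bash
python3 r.py
```

```text
30.85 [ 4.5  2.7 -4. ] [ 0.526 -0.793  0.178] 0.7895 0.146
```

>>> move_arm --moves '[[0.2,[0,0,0],[0,0,0]],[0.3,[0,0,0],[0,0,0]],[0.4,[0,0,0],[0,0,0]],[0.45,[0,0,0],[0,0,0]],[0.45,[0,0,-0.005],[0,0,0]],[0.45,[0,0,-0.01],[0,0,0]],[0.45,[0,0,-0.02],[0,0,0]],[0.45,[0,0,-0.03],[0,0,0]],[0.45,[0,0,-0.03],[0,0,0]],[0.45,[0,0,0],[0,0,0]]]' --grip_force 20

```text
time: 31.68
eef_pos: [0.4911, -0.2544, 0.1531]
tcp_rot: [0.998, 0.06, 0.005, 0.005]
contact_force: [0.8, -0.1, 1.5]
opening: 0.451
finger_force: 0.0
```

```bash
python3 - <<'E'
from h import *
t=cv2.imread('pics/g.png').astype(np.float32).mean(2); n=[read_camera(c).astype(np.float32).mean(2) for c in('top','scene')]; s=cv2.imread('pics/f.png').astype(np.float32).mean(2)
for a,b,(x0,y0,x1,y1) in((s,n[1],(225,230,290,302)),(cv2.imread('pics/scene0.png').astype(np.float32).mean(2),n[1],(290,135,365,185))):
  print(cv2.findTransformECC(a[y0:y1,x0:x1],b[y0:y1,x0:x1],np.eye(2,3,dtype=np.float32),cv2.MOTION_TRANSLATION,(3,100,1e-5)))
st=get_state();print(st['eef_pos'],st['contact_force'],st['time'])
E
```

```text
(0.9898747928179485, array([[ 1.        ,  0.        , -0.17143953],
       [ 0.        ,  1.        ,  0.14419115]], dtype=float32))
(0.9601964398486151, array([[ 1.        ,  0.        , -0.00154342],
       [ 0.        ,  1.        ,  0.10029985]], dtype=float32))
[ 0.48867606 -0.25258171  0.14768633] [ 1.23628032  0.21544908 -0.471306  ] 31.7833
```

```bash
python3 -c "
from plant import *
print(sign_off())"
```

```text
the job is handed in; nothing more can be done
None
```

I handed the job in at about 32 s: the wagon stands nipped in the cradle, the arm has let go, and the tanker has not moved. Three clicks were felt; a fourth, early one is possible but unlikely.

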